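# Put the tape away and latch the gasketed case

## Task

Put the roll of packing tape away in the open case, lying flat on its floor, and let go of it; then swing the lid shut and press it down gently near its front edge, against the rubber gasket, until the spring latch catches and the lid stays down by itself. Never push on the case or its lid with more than 25 N, and leave the mug, ramekin and stapler as they stand.

Things in the scene. Friction and masses are not known exactly. Their poses are not given: they have to be found in the camera images.
- case: Low open grey plastic case, 170 (its x) x 220 (its y) x 60 mm high, fixed to the worktop. Origin: centre of its underside; x points from the latch side (front) to the hinge side (back), z up. Walls and floor 8 mm, inside 154 x 204 mm. A black rubber gasket bead runs round the rim and rises to 17 mm above it at the front. Lid hinged on the back rim, latch in the middle of the front wall.
- lid (a joint): Angle of the lid, rad; 0 = level, grows as it opens, 1.57 = upright, stop at 1.95. Stiff hinge (0.3 N m): the lid (0.22 kg) stays where it is left. It meets the latch at 0.07 to 0.15 and the gasket at 0.065. Latched and released it stays somewhere between -0.02 and 0.053, as the latch is mounted; released before the latch has caught, it is not held down.
- lid_hinge (a point): Middle of the lid's hinge axis, which runs along the case's y: 91 mm behind the case's origin, 65 mm above the worktop. The inner face of the lid lies in a plane through this axis.
- lid_front (a point): Where to press: middle of the lid's outer (when shut, upper) face, 165 mm from the hinge axis, 14 mm behind the front edge. z out of that face, x from front edge to hinge. The lid is a grey plate 176 x 224 mm, 12 mm thick; a 60 mm wide thumb tab stands out 16 mm at mid front, and below it a steel tongue with a bar, 25 mm long. Lid level: 77 mm above the worktop.
- latch_mid (a point): Steel spring latch on mid front wall, 62 mm wide, stands out 42 mm. Site: at the wall, at its nominal bolt height; its true height differs by up to 6.5 mm either way, set by its screws not measured. Pressed at lid_front, gasket and bolt resist with 5 to 14 N until the bolt snaps over the lid's bar; 1 to 2 mm lower the lid meets two hard rubber stops on the latch, where the force climbs steeply.
- bolt (a joint): How far the spring bolt of the latch is pushed back towards the robot, m: 0 = fully out, up to about 0.006 while the lid's bar pushes past it, and 0 again once it has snapped over the bar.
- roll_mid (a point): Centre, half-way up (18 mm above its underside), of the roll of brown packing tape: 67 mm across, 37 mm high, hole about 38 mm wide, 0.11 kg, lying flat on the worktop to the left of the case. z axis: axis of the roll.
- mug: Navy mug, 68 mm across, 62 mm high, standing to the right of the case; origin under it. Bystander.
- ramekin: White ribbed ramekin, 68 mm across, 36 mm high, behind and left of the case; origin centre of its underside. Bystander.
- stapler: Desk stapler, 120 x 32 x 44 mm, behind and right of the case; origin centre of its underside. Bystander.
There are look-alikes about, which are no part of the job. What is shaped like the part that bears roll_mid but purple is not meant.

How it is judged (in metres and radians):
On the way:
1. the roll lies flat on the floor of the case, let go, with the lid still open (x of roll_mid in the frame of case between -0.06 and 0.06 m and y of roll_mid in the frame of case between -0.085 and 0.085 m and height (world z) of roll_mid below 0.034 m and contact force between the fingers and anything else below 0.2 N and value of joint lid above 0.8 rad), for 0.2 s.
At the end, for the whole second after the job is handed in: The lid stays down by itself, caught by the latch (joint lid below 0.06 and the bolt out again, below 2 mm, with nothing touching them), and the roll lies flat on the floor inside the case (its centre below 34 mm, within 60 mm of the case's centre along x and 85 mm along y) (value of joint lid below 0.06 rad and value of joint bolt below 0.002 m and x of roll_mid in the frame of case between -0.06 and 0.06 m and y of roll_mid in the frame of case between -0.085 and 0.085 m and height (world z) of roll_mid below 0.034 m).
It fails at once if the robot pushes on the case or its lid with more than 25 N (contact force between case and the fingers above 25 N or contact force between case and the arm above 25 N).
It fails at once if a bystander is pushed more than 25 mm or tipped (distance of any of mug, ramekin, stapler from where it was at the start of the episode above 0.025 m or angle between any of mug, ramekin, stapler's own z axis and vertical above 0.3 rad).
It also fails if it takes over 67 s, if anything falls off the work surface, if the arm or the gripper's body presses on something with over 40 N, if the wrist force passes 120 N, or if a joint passes its speed limit or range.

## Robot

A 7-joint arm with a two-finger parallel gripper is mounted at the origin on a cart in front of the work surface, level with it; the furniture and walls round the work are solid. World frame = base frame: x ahead of the robot, y to its left, z up, the work surface at z = 0. Lengths are in m, angles in degrees, forces in N, time in s.
With the tool pointing down it reaches from about 0.425 to 0.825 m from the base axis. Payload 3.6 kg.
Tool frame: the origin (TCP) lies at the very end of the fingers, on their centre line; the grasp point (between the pads) lies 19 mm behind it; z points along the fingers, y is the line along which they close (so a half turn about z gives the same grasp; the last joint's range is limited). The gripper opens to 93 mm and grips with 3 to 60 N. Pads are 15 mm wide; open, the fingers measure 128 mm over their backs; the gripper's body (75 mm by 188 mm) begins 65 mm behind the grasp point.
Start: joints at [-1.518, 35.231, -0.722, 81.555, 0.464, 63.22, -2.315], TCP at [0.65, 0, 0.219] pointing down, gripper open.
Joint ranges: [-178.69, 178.69], [-17.37, 117.87], [-77.05, 75.6], [15.02, 138.74], [-78.02, 258.01], [0.78, 113.62], [-162.83, 162.83]. Speed limits (degrees/s): [159.86, 159.86, 180, 180, 180, 180, 180].

## Interface

Orientations are given as a 3x3 rotation matrix whose columns are the frame's x, y, z axes.
In Python, from station import bot gives the robot as it stands. The module is installed in compiled form; this text tells all that it offers.
- The arm moves only by the tool arm_command, never from a script. Its argument "increments" is a list that holds one entry, the list of rows, each a list of 7 numbers: the closure, from 0 (fully open) to 1 (shut), then the shift along the tool's x, y, z in mm, then the turn, a rotation vector about the tool's x, y, z in rad. In form: [[[grip, tx, ty, tz, wx, wy, wz], ...]]. A call has 1 to 5 rows; each row shifts and turns the commanded pose from where the row before left it, along the tool's axes as they then stand; what a row does not reach is not made up. A row lasts 1/10 s, in which the tool goes at most 50 mm and 8.59 degrees, less where a joint would pass 70% of its speed; a pose out of reach is approached as far as the arm can. A call with a gripper value outside its range is refused whole. The fingers move at their own pace and stop on an object; "grip_force" is the grip in N (left out, the last holds). Time passes only in rows, so rows that do not move let the fingers close. It gives the time, the measured TCP pose, the force, the opening and the grip force at its end, in the units of the state.
- bot.read_state(): the state, without advancing time (a new reading comes with each control period).
- bot.read_camera(name): name is "scene" or "side" or "wrist"; returns a dict with "img" (420x560x3 uint8, red, green, blue), "K" (3x3 intrinsics, pixels), "position" and "attitude" of the camera in the world; the wrist camera has in their place "T_tool_cam" (4x4, takes a point from camera to tool coordinates, whose origin is the TCP and whose axes are the flange's). Camera axes: x right, y down, z forward; pixel columns grow to the right and rows downward; lengths in m; the calibration is good to about 2 mm. A picture is of the moment at which its call begins: read the wrist's pose just before it. There is no depth.
- bot.finish_job(): hands the job in; it is judged then, once.
The state is a dict: "t": time; "joint_pos": joint angles; "dq": joint speeds; "joint_efforts": joint torques, N m; "ee_pos": TCP position; "ee_rot": TCP orientation; "ft_force": force on the tool from outside, world axes, zero at the start; "moment": the same for the moment, N m; "gripper_width": finger opening in m; "finger_force": force on a finger pad.
Only numpy, scipy, OpenCV 4.12 (cv2) and the standard library are available. Lean on these libraries where they do the work, as an engineer would, in place of code of your own. Each camera call takes 0.05 s, during which the arm holds its last target. There are 200 camera calls.

## Working session

There is one attempt and no reset: what is moved stays moved. The work goes in short steps, Python scripts to look and compute and a tool call to move; the robot and the scene stay as the last step left them, time stands still between calls to the robot, and variables do not carry over. Pictures are saved under pics/ and viewed, at most 10 in all, crops included, and the job is handed in when it is done.

Besides the shell and the picture viewer there is one more tool, called after "Call:" by a JSON object that holds its "method" and its "body", one argument or row to a line. arm_command: Moves the arm, as the interface text tells. Its arguments: {"type":"object","properties":{"increments":{"type":"array","items":{"type":"array","items":{"type":"array","items":{"type":"number"}}}},"grip_force":{"type":"number"}},"required":["increments"]}

```bash
mkdir -p pics
cat > h.py <<'E'
import numpy as np, cv2
from station import bot
def cam(n):
    s=bot.read_state(); c=bot.read_camera(n)
    if 'T_tool_cam' in c:
        T=np.eye(4);T[:3,:3]=s['ee_rot'];T[:3,3]=s['ee_pos'];T=T@c['T_tool_cam'];P,R=T[:3,3],T[:3,:3]
    else: P,R=np.array(c['position']),np.array(c['attitude'])
    return c['img'],np.array(c['K']),P,R
def ray(K,R,u,v):
    d=R@np.linalg.inv(K)@[u,v,1]; return d/np.linalg.norm(d)
def plane(K,P,R,u,v,z):
    d=ray(K,R,u,v); return P+d*(z-P[2])/d[2]
def tri(rs):
    A=0;b=0
    for P,d in rs:
        M=np.eye(3)-np.outer(d,d);A=A+M;b=b+M@P
    x=np.linalg.solve(A,b); return x,[np.linalg.norm((np.eye(3)-np.outer(d,d))@(x-P)) for P,d in rs]
def proj(K,P,R,X):
    q=K@R.T@(np.array(X)-P); return q[:2]/q[2]
def save(n,img): cv2.imwrite('pics/'+n+'.png',cv2.cvtColor(img,cv2.COLOR_RGB2BGR))
E
python3 - <<'E'
from h import *
s=bot.read_state();print(s)
for n in('scene','side','wrist'):
    i,K,P,R=cam(n);save(n+'0',i);print(n,K.tolist(),P.round(3),R.round(3).tolist())
    np.savez('pics/'+n+'0.npz',i=i,K=K,P=P,R=R)
E
```

```text
{'t': 0.0, 'joint_pos': array([-1.51936771, 35.28895508, -0.72260208, 81.63857812,  0.4632936 ,
       63.21972358, -2.31589262]), 'dq': array([ 0.01147826, -0.04216674,  0.15220297, -0.05990182,  0.06636196,
       -0.02539468, -0.0071427 ]), 'joint_efforts': array([ 5.37042069e-04, -4.58937871e+01,  2.08912762e-01, -1.65743172e+01,
       -6.11085235e-02,  2.03703978e-02,  2.53581929e-04]), 'ee_pos': array([6.49223735e-01, 2.25259506e-05, 2.17500395e-01]), 'ee_rot': array([[-5.42341824e-05,  9.99996823e-01, -2.52015383e-03],
       [ 9.99999998e-01,  5.41693951e-05, -2.57758927e-05],
       [-2.56392956e-05, -2.52015522e-03, -9.99996824e-01]]), 'ft_force': array([-0.29459017,  0.34163165, -0.11254157]), 'moment': array([-0.00514853,  0.00404031, -0.00508855]), 'finger_force': 0.0, 'gripper_width': 0.0929101785415025}
scene [[501.59325808400774, 0.0, 287.34619807851215], [0.0, 501.59325808400774, 219.11848519662033], [0.0, 0.0, 1.0]] [-0.158 -0.782  0.944] [[0.74, -0.442, 0.507], [-0.673, -0.479, 0.564], [-0.006, -0.758, -0.652]]
side [[434.7973975896376, 0.0, 280.2012089736054], [0.0, 434.7973975896376, 211.2111378184282], [0.0, 0.0, 1.0]] [ 0.268 -0.888  0.746] [[0.965, -0.151, 0.214], [-0.262, -0.584, 0.769], [0.009, -0.798, -0.603]]
wrist [[376.90882926034965, 0.0, 271.0765748534702], [0.0, 376.90882926034965, 205.78536064653946], [0.0, 0.0, 1.0]] [0.649 0.07  0.384] [[1.0, 0.0, -0.002], [-0.0, -0.967, -0.255], [-0.002, 0.255, -0.967]]
```

View pics/scene0.png

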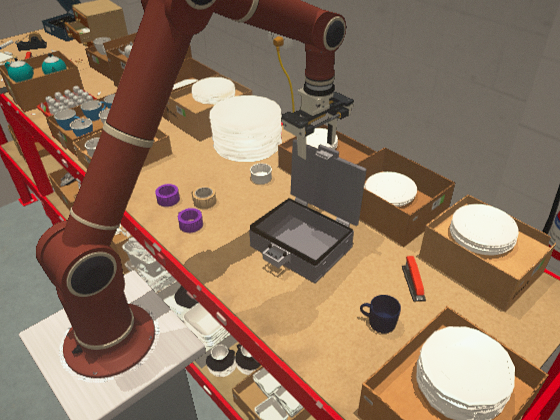

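View pics/side0.png

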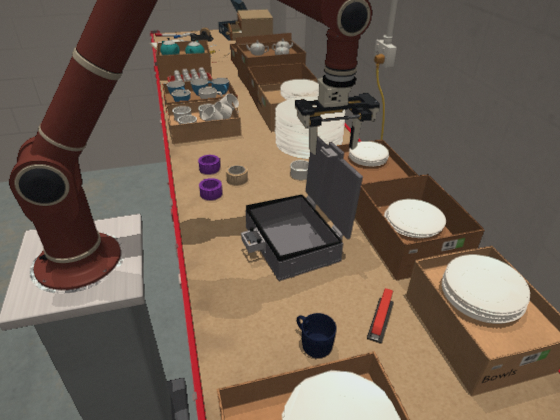

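View pics/wrist0.png

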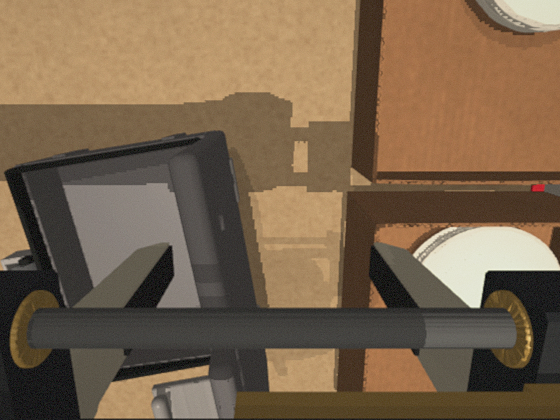

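Candidates for the roll: purple roll (scene 167,195; side 209,163), purple roll (scene 190,219; side 210,188), brown roll (scene 204,197; side 237,174) and the white ramekin (scene 261,173). By its brown colour I choose the one at (204,197). The case stands at scene (300,240) with the lid about upright; the mug is at (382,313) and the stapler at (413,278).

Run:
```python
from h import *
def crop(n,x,y,w,h,f): 
    i=np.load(f'pics/{n}0.npz')['i'][y:y+h,x:x+w]; return cv2.resize(i,None,fx=f,fy=f,interpolation=cv2.INTER_CUBIC)
a=np.hstack([crop('scene',150,165,100,75,4),crop('side',190,140,100,75,4)])
b=np.hstack([crop('scene',240,140,133,100,3)[:300,:400]*1,crop('side',235,150,133,100,3)[:300,:400]])
b=np.hstack([cv2.resize(crop('scene',240,140,135,145,1),(400,300*1),interpolation=cv2.INTER_CUBIC),cv2.resize(crop('side',235,135,135,145,1),(400,300),interpolation=cv2.INTER_CUBIC)])
save('crop1',np.vstack([a,cv2.resize(b,(a.shape[1],300))]))
```

```text
(no output)
```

View pics/crop1.png

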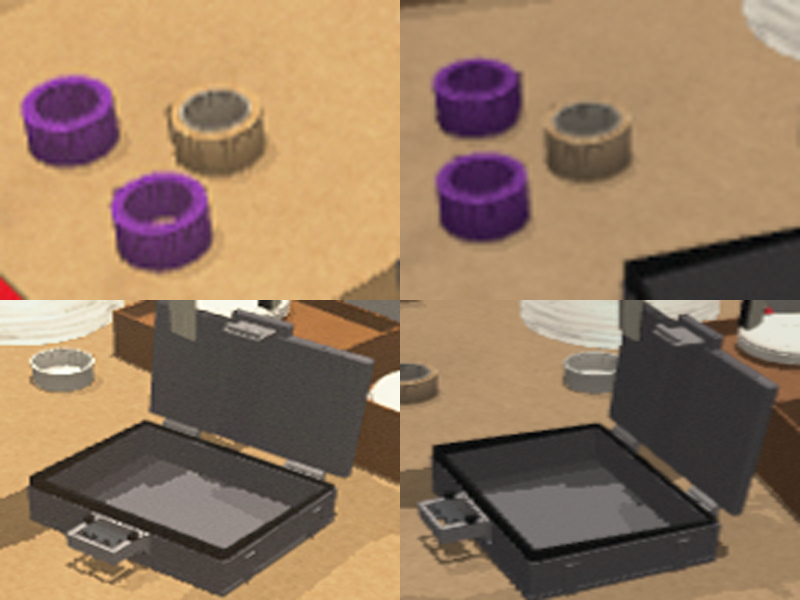

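The crop confirms the brown roll at scene (204,193) and side (237,169.5), with the purple ones beside it left and below. The case rim corners are readable in both views.

Run:
```python
from h import *
D={n:np.load(f'pics/{n}0.npz') for n in('scene','side')}
pts=dict(roll_top=((204,192.8),(237,169.5)),purp1=((167.3,190),(209.5,160.5)),purp2=((190,217.5),(210.5,183)),FL=((251.1,227),(246.8,208.5)),BL=((290,200),(302.5,196.9)),BR=((352.4,230.9),(341.6,239.9)),FR=((317,261.8),(278.9,257.3)),lidTR=((365.2,167.5),(361.6,173.7)),lidBR=((358,224.6),(350.4,237.5)),ramekin=((261,168),(300,165)),mug=((382,303),(319,324)))
for k,(a,b) in pts.items():
    x,e=tri([(D[n]['P'],ray(D[n]['K'],D[n]['R'],*p)) for n,p in zip(D,(a,b))])
    print(k,x.round(3),np.round(e[0],4), [plane(D[n]['K'],D[n]['P'],D[n]['R'],*p,0.037 if k[0]in'rp' else .065)[:2].round(3) for n,p in zip(D,(a,b))])
```

```text
roll_top [0.447 0.258 0.036] 0.0004 [array([0.447, 0.258]), array([0.446, 0.256])]
purp1 [0.374 0.345 0.032] 0.003 [array([0.374, 0.343]), array([0.372, 0.332])]
purp2 [0.355 0.194 0.038] 0.0031 [array([0.353, 0.191]), array([0.357, 0.201])]
FL [0.429 0.013 0.068] 0.0027 [array([0.434, 0.019]), array([0.428, 0.014])]
BL [0.589 0.037 0.06 ] 0.0017 [array([0.587, 0.034]), array([0.585, 0.027])]
BR [ 0.619 -0.172  0.067] 0.0022 [array([ 0.619, -0.172]), array([ 0.622, -0.166])]
FR [ 0.457 -0.203  0.082] 0.0016 [array([ 0.471, -0.189]), array([ 0.461, -0.187])]
lidTR [ 0.65  -0.166  0.247] 0.0003 [array([ 0.862, -0.004]), array([0.79 , 0.097])]
lidBR [ 0.643 -0.169  0.071] 0.0001 [array([ 0.648, -0.165]), array([ 0.646, -0.164])]
ramekin [0.643 0.23  0.043] 0.0035 [array([0.653, 0.241]), array([0.643, 0.233])]
mug [ 0.493 -0.378  0.055] 0.0026 [array([ 0.488, -0.38 ]), array([ 0.488, -0.388])]
```

Call:
{"method": "arm_command", "body": {
  "increments": [
    [[0,0,0,-45,0,0,0],[0,0,0,-45,0,0,0],[0,37,-29,0,0,0,0],[0,37,-29,0,0,0,0],[0,37,-29,0,0,0,0]]
  ]
}}

```text
t: 0.65
ee_pos: [0.5618, 0.112, 0.3086]
ee_rot: [[0.001, 1.0, -0.0], [1.0, -0.001, 0.0], [0.0, -0.0, -1.0]]
ft_force: [0.5, 1.1, 0.2]
gripper_width: 0.093
finger_force: 0.0
```

Call:
{"method": "arm_command", "body": {
  "increments": [
    [[0,37,-29,0,0,0,0],[0,37,-29,0,0,0,0],[0,37,-29,0,0,0,0],[0,35,-29,0,0,0,0],[0,0,0,30,0,0,-0.14]]
  ]
}}

```text
t: 1.15
ee_pos: [0.4435, 0.2662, 0.282]
ee_rot: [[-0.156, 0.988, 0.005], [0.988, 0.156, 0.01], [0.009, 0.006, -1.0]]
ft_force: [0.4, 0.5, -0.7]
gripper_width: 0.0926
finger_force: 0.0
```

Call:
{"method": "arm_command", "body": {
  "increments": [
    [[0,0,0,30,0,0,-0.14],[0,0,0,30,0,0,-0.14],[0,0,0,30,0,0,-0.14],[0,0,0,30,0,0,-0.14],[0,0,0,20,0,0,-0.14]]
  ]
}}

```text
t: 1.65
ee_pos: [0.4459, 0.2562, 0.1365]
ee_rot: [[-0.749, 0.663, -0.003], [0.663, 0.749, -0.002], [0.001, -0.003, -1.0]]
ft_force: [0.2, 0.5, 0.0]
gripper_width: 0.0929
finger_force: 0.0
```

Call:
{"method": "arm_command", "body": {
  "increments": [
    [[0,0,0,0,0,0,-0.14],[0,0,0,0,0,0,-0.14],[0,0,0,0,0,0,-0.14],[0,0,0,0,0,0,-0.14],[0,0,0,0,0,0,-0.14]]
  ]
}}

```text
t: 2.15
ee_pos: [0.4469, 0.2567, 0.1384]
ee_rot: [[-1.0, 0.025, -0.001], [0.025, 1.0, -0.0], [0.0, -0.0, -1.0]]
ft_force: [0.2, -0.2, 0.8]
gripper_width: 0.0932
finger_force: 0.0
```

Call:
{"method": "arm_command", "body": {
  "increments": [
    [[0,0,0,0,0,0,-0.14],[0,0,0,0,0,0,0],[0,0,0,0,0,0,0]]
  ]
}}

```text
t: 2.45
ee_pos: [0.4469, 0.2568, 0.1385]
ee_rot: [[-0.994, -0.106, -0.001], [-0.106, 0.994, -0.0], [0.001, 0.0, -1.0]]
ft_force: [-0.6, 0.1, -0.0]
gripper_width: 0.0928
finger_force: 0.0
```

Run:
```python
from h import *
i,K,P,R=cam('wrist');save('w1',i)
np.savez('pics/w1.npz',i=i,K=K,P=P,R=R)
print(P,proj(K,P,R,[.447,.257,.037]),proj(K,P,R,[.447,.257,.0]))
```

```text
[0.37648445 0.24886608 0.30534776] [271.83553162 205.76580262] [271.7320343  194.38515115]
```

View pics/w1.png

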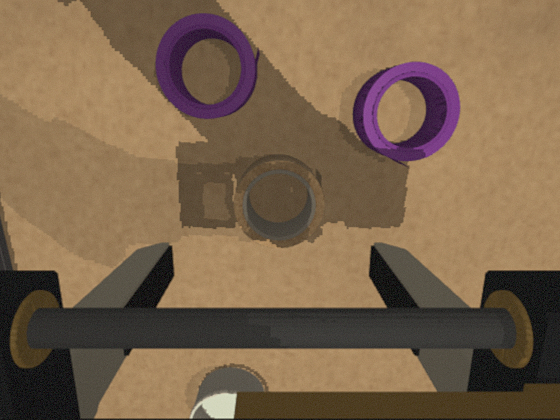

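The picture shows the brown roll's outer ring centred at about (279,201), a purple roll at (207,66), another at (407,112), and the fingertips level with rows 245+. The roll is about 6 mm along tool y and 2 mm along tool x from the axis.

Run:
```python
from h import *
d=np.load('pics/w1.npz');K,P,R=d['K'],d['P'],d['R']
s=bot.read_state()
for p in((279,201),(280,204)):
    x=plane(K,P,R,*p,.036); print(x, s['ee_rot'].T@(x-s['ee_pos'])*1000)
```

```text
[0.44309577 0.26189492 0.036     ] [  3.27681034   5.40720059 102.57199844]
[0.44528748 0.26288186 0.036     ] [  0.99266189   6.15573264 102.57137145]
```

Call:
{"method": "arm_command", "body": {
  "increments": [
    [[0,2,5.5,30,0,0,0],[0,0,0,40,0,0,0],[0,0,0,30,0,0,0],[0,0,0,20,0,0,0],[0,0,0,10,0,0,0]]
  ]
}}

```text
t: 3.0
ee_pos: [0.4435, 0.2618, 0.007]
ee_rot: [[-0.994, -0.108, -0.002], [-0.108, 0.994, -0.002], [0.002, -0.002, -1.0]]
ft_force: [-0.2, -0.2, 0.2]
gripper_width: 0.0932
finger_force: 0.0
```

Call:
{"method": "arm_command", "body": {
  "increments": [
    [[1,0,0,0,0,0,0],[1,0,0,0,0,0,0],[1,0,0,0,0,0,0],[1,0,0,0,0,0,0],[1,0,0,0,0,0,0]]
  ],
  "grip_force": 15
}}

```text
t: 3.5
ee_pos: [0.4451, 0.2626, 0.0097]
ee_rot: [[-0.994, -0.109, 0.002], [-0.109, 0.994, 0.001], [-0.002, 0.001, -1.0]]
ft_force: [-0.7, -0.4, 4.3]
gripper_width: 0.0666
finger_force: 15.0
```

Call:
{"method": "arm_command", "body": {
  "increments": [
    [[1,0,0,0,0,0,0],[1,0,0,0,0,0,0],[1,0,0,0,0,0,0]]
  ]
}}

```text
t: 3.8
ee_pos: [0.4451, 0.2626, 0.0097]
ee_rot: [[-0.994, -0.109, 0.002], [-0.109, 0.994, 0.001], [-0.002, 0.001, -1.0]]
ft_force: [-0.4, -1.2, 5.7]
gripper_width: 0.0663
finger_force: 15.0
```

Call:
{"method": "arm_command", "body": {
  "increments": [
    [[1,0,0,-30,0,0,0],[1,0,0,-45,0,0,0],[1,0,0,-45,0,0,0],[1,0,0,-40,0,0,0],[1,-4,-35,0,0,0,0]]
  ]
}}

```text
t: 4.3
ee_pos: [0.4535, 0.2357, 0.1747]
ee_rot: [[-0.993, -0.118, 0.011], [-0.118, 0.993, 0.012], [-0.012, 0.01, -1.0]]
ft_force: [-0.2, 0.1, -1.9]
gripper_width: 0.0666
finger_force: 15.0
```

Call:
{"method": "arm_command", "body": {
  "increments": [
    [[1,-4,-40,0,0,0,0],[1,-4,-40,0,0,0,0],[1,-4,-40,0,0,0,0],[1,-4,-40,0,0,0,0],[1,-4,-40,0,0,0,0]]
  ]
}}

```text
t: 4.8
ee_pos: [0.4935, 0.0294, 0.1685]
ee_rot: [[-0.994, -0.109, -0.001], [-0.109, 0.994, -0.0], [0.001, -0.0, -1.0]]
ft_force: [0.5, 0.1, -0.9]
gripper_width: 0.0666
finger_force: 15.0
```

Call:
{"method": "arm_command", "body": {
  "increments": [
    [[1,-4,-40,0,0,0,0],[1,-4,-40,0,0,0,0],[1,-3,-36,0,0,0,0.03],[1,0,0,0,0,0,0],[1,0,0,0,0,0,0]]
  ]
}}

```text
t: 5.3
ee_pos: [0.5168, -0.0836, 0.1682]
ee_rot: [[-0.997, -0.077, -0.001], [-0.077, 0.997, 0.001], [0.001, 0.001, -1.0]]
ft_force: [0.5, 1.1, -1.7]
gripper_width: 0.0666
finger_force: 15.0
```

Run:
```python
from h import *
for n in('scene','side','wrist'):
    i,K,P,R=cam(n);np.savez('pics/'+n+'2.npz',i=i,K=K,P=P,R=R)
    if n=='wrist': save('w2',i)
# clean crop for later
print(bot.read_state()['ee_pos'],bot.read_state()['joint_pos'].round(1))
```

```text
[ 0.51707205 -0.08097006  0.1686793 ] [ 27.   30.2 -30.6 105.5  19.6  49.6  81.6]
```

View pics/w2.png

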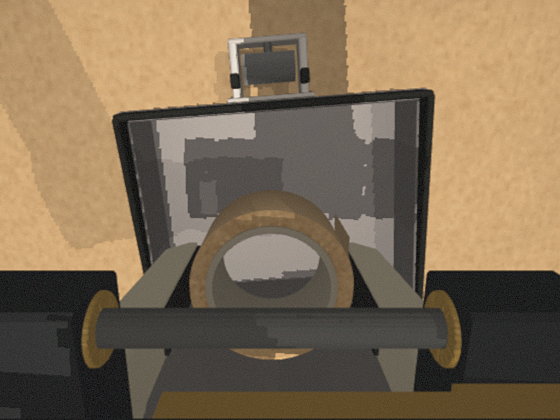

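The view shows the roll gripped at (270,280), the case front rim from (115,118) to (433,92), and the latch at (270,68).

Run:
```python
from h import *
d=np.load('pics/wrist2.npz');K,P,R=d['K'],d['P'],d['R']
for z in (.06,.068,.077):
    a=plane(K,P,R,433,92,z);b=plane(K,P,R,115,118,z);v=a-b
    ex=np.array([v[1],-v[0],0])/np.linalg.norm(v)
    print(z,a,b,np.linalg.norm(v),np.degrees(np.arctan2(-v[0],v[1])),(a+b)/2+ex*.085)
l=plane(K,P,R,269,97,.05);print('latch',l)
```

```text
0.06 [0.42766471 0.02502349 0.06      ] [ 0.46350345 -0.19730807  0.06      ] 0.22520155003467288 9.157024531706096 [ 0.52950083 -0.07261533  0.06      ]
0.068 [0.42820816 0.02174995 0.068     ] [ 0.46300605 -0.19412452  0.068     ] 0.21866111046991854 9.157024531706098 [ 0.52952385 -0.07266032  0.068     ]
0.077 [0.42881954 0.01806722 0.077     ] [ 0.46244647 -0.19054303  0.077     ] 0.2113031159595699 9.157024531706107 [ 0.52954975 -0.07271094  0.077     ]
latch [ 0.4400975  -0.08927101  0.05      ]
```

Call:
{"method": "arm_command", "body": {
  "increments": [
    [[1,-4,2,30,0,0,-0.075],[1,0,0,40,0,0,0],[1,0,0,35,0,0,0],[1,0,0,25,0,0,0],[1,0,0,12,0,0,0]]
  ]
}}

```text
t: 5.95
ee_pos: [0.5199, -0.0788, 0.0247]
ee_rot: [[-0.988, -0.157, -0.004], [-0.157, 0.988, 0.001], [0.004, 0.002, -1.0]]
ft_force: [0.3, -0.6, -1.0]
gripper_width: 0.0666
finger_force: 15.0
```

Call:
{"method": "arm_command", "body": {
  "increments": [
    [[1,0,0,4,0,0,0],[1,0,0,2,0,0,0],[1,0,0,1,0,0,0],[1,0,0,0,0,0,0]]
  ]
}}

```text
t: 6.35
ee_pos: [0.522, -0.0805, 0.0206]
ee_rot: [[-0.988, -0.154, 0.002], [-0.154, 0.988, -0.0], [-0.002, -0.0, -1.0]]
ft_force: [0.4, -0.7, -1.4]
gripper_width: 0.0666
finger_force: 15.0
```

Not yet on the floor (weight only); a few mm more, then release.

Call:
{"method": "arm_command", "body": {
  "increments": [
    [[1,0,0,1,0,0,0],[1,0,0,1,0,0,0],[1,0,0,0,0,0,0]]
  ]
}}

```text
t: 6.65
ee_pos: [0.5213, -0.0807, 0.0178]
ee_rot: [[-0.988, -0.153, 0.0], [-0.153, 0.988, -0.0], [-0.0, -0.0, -1.0]]
ft_force: [-0.2, -0.6, 0.0]
gripper_width: 0.0668
finger_force: 15.0
```

Call:
{"method": "arm_command", "body": {
  "increments": [
    [[0.4,0,0,0,0,0,0],[0,0,0,0,0,0,0],[0,0,0,0,0,0,0],[0,0,0,0,0,0,0],[0,0,0,0,0,0,0]]
  ]
}}

```text
t: 7.15
ee_pos: [0.5213, -0.0805, 0.0177]
ee_rot: [[-0.988, -0.154, 0.0], [-0.154, 0.988, 0.0], [-0.0, 0.0, -1.0]]
ft_force: [0.0, 0.6, -0.2]
gripper_width: 0.0915
finger_force: 0.0
```

Call:
{"method": "arm_command", "body": {
  "increments": [
    [[0,0,0,-30,0,0,0],[0,0,0,-45,0,0,0],[0,0,0,-45,0,0,0],[0,0,0,-45,0,0,0],[0,0,0,-45,0,0,0]]
  ]
}}

```text
t: 7.65
ee_pos: [0.5208, -0.0805, 0.2295]
ee_rot: [[-0.988, -0.154, -0.0], [-0.154, 0.988, 0.0], [0.0, 0.0, -1.0]]
ft_force: [0.6, 0.3, -0.7]
gripper_width: 0.0934
finger_force: 0.0
```

Run:
```python
from h import *
for n in('scene','side','wrist'):
    i,K,P,R=cam(n);np.savez('pics/'+n+'3.npz',i=i,K=K,P=P,R=R)
    if n=='wrist': w=i
    if n=='side': s=i[130:280,220:370]
print(bot.read_state()['ee_pos'])
save('c3',np.hstack([cv2.resize(s,(380,380),interpolation=cv2.INTER_CUBIC),cv2.resize(w,(420,380))]))
```

```text
[ 0.5230797  -0.08031471  0.23069936]
```

View pics/c3.png

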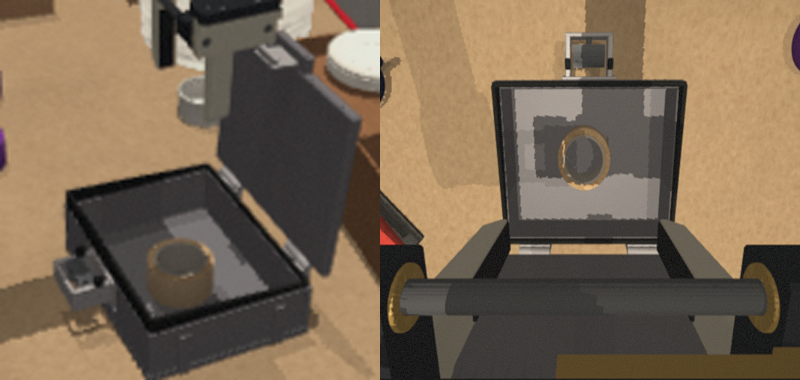

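The roll lies flat inside the case near its middle (wrist part at (583,158)). The lid is still upright, and the fingers are clear. I refine the case pose from its four rim corners in this view.

Run:
```python
from h import *
d=np.load('pics/wrist3.npz');K,P,R=d['K'],d['P'],d['R']
s=bot.read_state()
c=lambda u,v,z:plane(K,P,R,(u-380)/.75,v/.905,z)[:2]
FL,FR,BL,BR=c(686,82,.07),c(494,83,.07),c(675,240,.063),c(510,243,.063)
print(FL,FR,BL,BR,np.linalg.norm(FL-FR),np.linalg.norm(BL-BR),np.linalg.norm(FL-BL),np.linalg.norm(FR-BR))
cen=(FL+FR+BL+BR)/4; v=(FL-FR)+(BL-BR);yaw=np.arctan2(-v[0],v[1]);print(cen,np.degrees(yaw))
ex=np.array([np.cos(yaw),np.sin(yaw)]);ey=np.array([-ex[1],ex[0]])
f=lambda p:[(p-cen)@ex,(p-cen)@ey]
r=c(583,158,.045);print('roll',r,f(r),'latch',f(c(588,76,.05)))
print('tcp case',f(s['ee_pos'][:2]),s['ee_rot'])
S={n:np.load(f'pics/{n}0.npz') for n in('scene','side')}
print('lidTR',f(np.array([.65,-.166])),'lidBR',f(np.array([.643,-.169])))
```

```text
[0.42756161 0.01988846] [ 0.46124981 -0.19179332] [0.58676965 0.04860784] [ 0.62326428 -0.16198335] 0.21434567561975454 0.21372998715028987 0.16177764057270977 0.16473409808786885
[ 0.52471133 -0.07132009] 9.436444553538571
roll [ 0.52039408 -0.0820609 ] [np.float64(-0.006019827785082565), np.float64(-0.009887637997414486)] latch [np.float64(-0.0881758820756643), np.float64(-0.003051888427492786)]
tcp case [np.float64(-0.003084250180089401), np.float64(-0.008605393352643896)] [[-0.98812852 -0.15346712  0.00706256]
 [-0.15347892  0.98815124 -0.00115769]
 [-0.00680121 -0.0022279  -0.99997439]]
lidTR [np.float64(0.1080701694838654), np.float64(-0.1139402187873)] lidBR [np.float64(0.10067303256896674), np.float64(-0.11575194875124156)]
```

Call:
{"method": "arm_command", "body": {
  "increments": [
    [[1,0,4,-40,0,0,0],[1,0,0,-40,0,0,0],[1,-38,0,0,0,0,0],[1,-38,0,0,0,0,0],[1,-38,0,0,0,0,0]]
  ]
}}

```text
t: 8.3
ee_pos: [0.6338, -0.0596, 0.3059]
ee_rot: [[-0.988, -0.153, -0.003], [-0.153, 0.988, -0.001], [0.003, -0.001, -1.0]]
ft_force: [0.7, 0.1, 1.1]
gripper_width: 0.0582
finger_force: 0.0
```

Call:
{"method": "arm_command", "body": {
  "increments": [
    [[1,-40,0,0,0,0,0],[1,0,0,0,0,0,0],[1,0,0,40,0,0,0],[1,0,0,40,0,0,0],[1,0,0,25,0,0,0]]
  ]
}}

```text
t: 8.8
ee_pos: [0.6697, -0.0536, 0.1976]
ee_rot: [[-0.988, -0.154, -0.008], [-0.154, 0.988, -0.001], [0.008, 0.0, -1.0]]
ft_force: [-0.1, -0.3, -0.4]
gripper_width: 0.0175
finger_force: 0.0
```

Call:
{"method": "arm_command", "body": {
  "increments": [
    [[1,8,0,0,0,0,0],[1,8,0,0,0,0,0],[1,6,0,0,0,0,0],[1,0,0,0,0,0,0]]
  ]
}}

```text
t: 9.2
ee_pos: [0.651, -0.0566, 0.2049]
ee_rot: [[-0.988, -0.153, 0.003], [-0.153, 0.988, -0.001], [-0.003, -0.001, -1.0]]
ft_force: [1.0, -0.4, 1.0]
gripper_width: 0.0006
finger_force: 0.0
```

Run:
```python
from h import *
for n in('scene','side'):
    i,K,P,R=cam(n);np.savez('pics/'+n+'4.npz',i=i,K=K,P=P,R=R)
    if n=='scene': a=i[90:290,240:390]
    else: s=i[90:290,220:370]
save('c4',np.hstack([cv2.resize(x,(400,533),interpolation=cv2.INTER_CUBIC) for x in(a,s)]))
```

```text
(no output)
```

View pics/c4.png

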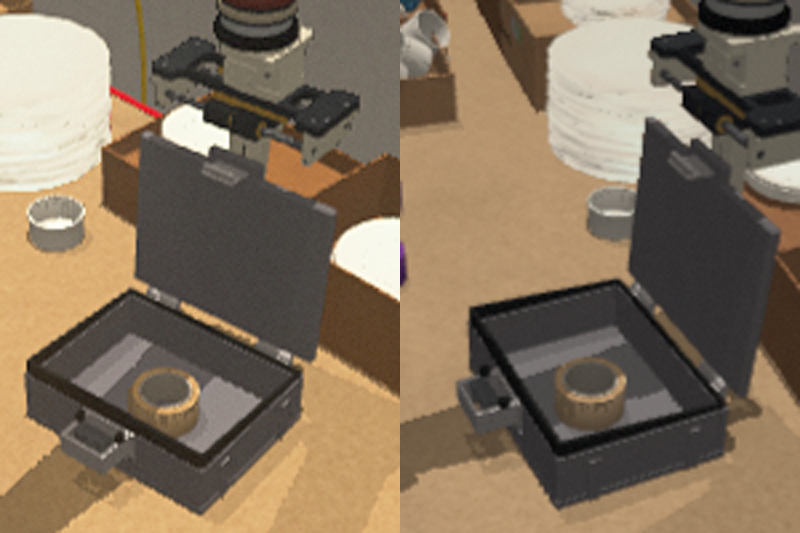

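The lid is still upright with the closed fingers just behind its top middle at (250,160), and the roll lies flat in the case. Next I swing the lid along its arc.

Call:
{"method": "arm_command", "body": {
  "increments": [
    [[1,8,0,0,0,0,0],[1,8,0,0,0,0,0],[1,10,0,0,0,0,0],[1,12,0,0,0,0,0]]
  ]
}}

```text
t: 9.7
ee_pos: [0.6137, -0.0619, 0.2033]
ee_rot: [[-0.988, -0.154, 0.003], [-0.154, 0.988, 0.0], [-0.003, 0.0, -1.0]]
ft_force: [2.1, 0.8, -1.0]
gripper_width: 0.0008
finger_force: 1.0
```

Call:
{"method": "arm_command", "body": {
  "increments": [
    [[1,12,0,2,0,0,0],[1,12,0,2,0,0,0],[1,11.5,0,4,0,0,0],[1,11.5,0,4,0,0,0]]
  ]
}}

```text
t: 10.1
ee_pos: [0.5663, -0.0695, 0.1908]
ee_rot: [[-0.988, -0.154, 0.001], [-0.154, 0.988, 0.0], [-0.001, -0.0, -1.0]]
ft_force: [1.8, 0.4, -0.1]
gripper_width: 0.0006
finger_force: 0.8
```

Call:
{"method": "arm_command", "body": {
  "increments": [
    [[1,10.5,0,6,0,0,0],[1,10.5,0,6,0,0,0],[1,9.5,0,8,0,0,0],[1,9.5,0,8,0,0,0]]
  ]
}}

```text
t: 10.5
ee_pos: [0.5264, -0.0757, 0.1626]
ee_rot: [[-0.988, -0.153, -0.0], [-0.153, 0.988, -0.0], [0.0, -0.0, -1.0]]
ft_force: [1.0, -0.1, 0.9]
gripper_width: 0.0007
finger_force: 0.6
```

Run:
```python
from h import *
i,K,P,R=cam('side');a=i[90:290,220:370]
i,K,P,R=cam('wrist')
save('c5',np.hstack([cv2.resize(a,(300,400),interpolation=cv2.INTER_CUBIC),cv2.resize(i,(500,400))]))
```

```text
(no output)
```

View pics/c5.png

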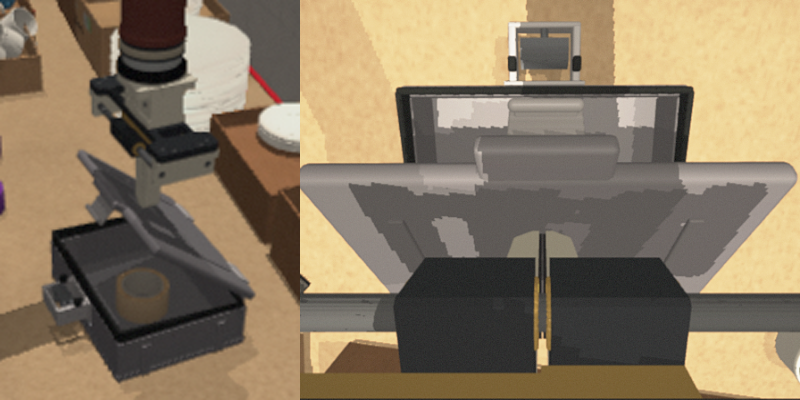

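The view shows the lid at about 40 degrees, with the fingertips on its outer face at mid-width; the bar and the latch are in line. I continue.

Call:
{"method": "arm_command", "body": {
  "increments": [
    [[1,8,0,9.5,0,0,0],[1,8,0,9.5,0,0,0],[1,6,0,10.5,0,0,0],[1,6,0,10.5,0,0,0],[1,0,0,0,0,0,0]]
  ]
}}

```text
t: 11.1
ee_pos: [0.498, -0.0802, 0.1218]
ee_rot: [[-0.988, -0.153, -0.004], [-0.153, 0.988, -0.0], [0.004, 0.0, -1.0]]
ft_force: [0.7, 0.2, -0.1]
gripper_width: 0.0002
finger_force: 0.0
```

Call:
{"method": "arm_command", "body": {
  "increments": [
    [[1,0,0,-12,0,0,0],[1,23,0,-6,0,0,0],[1,0,0,5,0,0,0],[1,0,0,4,0,0,0],[1,0,0,0,0,0,0]]
  ]
}}

```text
t: 11.6
ee_pos: [0.4778, -0.0833, 0.1315]
ee_rot: [[-0.988, -0.154, 0.0], [-0.154, 0.988, 0.0], [-0.0, 0.0, -1.0]]
ft_force: [0.4, -0.2, 0.6]
gripper_width: 0.0004
finger_force: 0.0
```

Call:
{"method": "arm_command", "body": {
  "increments": [
    [[1,3,0,7,0,0,0],[1,3,0,7,0,0,0],[1,2,0,7,0,0,0],[1,2,0,4,0,0,0],[1,0,0,0,0,0,0]]
  ]
}}

```text
t: 12.1
ee_pos: [0.4661, -0.0849, 0.1058]
ee_rot: [[-0.988, -0.154, -0.003], [-0.154, 0.988, 0.0], [0.003, 0.001, -1.0]]
ft_force: [-0.8, -0.6, -0.1]
gripper_width: 0.0003
finger_force: 0.0
```

Call:
{"method": "arm_command", "body": {
  "increments": [
    [[1,2,0,3,0,0,0],[1,2,0,3,0,0,0],[1,1,0,2,0,0,0],[1,0,0,0,0,0,0]]
  ]
}}

```text
t: 12.5
ee_pos: [0.4619, -0.0857, 0.0984]
ee_rot: [[-0.988, -0.154, -0.001], [-0.154, 0.988, -0.0], [0.001, 0.0, -1.0]]
ft_force: [-0.7, -0.3, 0.2]
gripper_width: 0.0005
finger_force: 0.0
```

Call:
{"method": "arm_command", "body": {
  "increments": [
    [[1,1,0,1,0,0,0],[1,0,0,1,0,0,0],[1,0,0,1,0,0,0]]
  ]
}}

```text
t: 12.8
ee_pos: [0.4612, -0.0858, 0.0957]
ee_rot: [[-0.988, -0.154, -0.0], [-0.154, 0.988, -0.0], [0.0, -0.0, -1.0]]
ft_force: [0.2, 1.1, 3.9]
gripper_width: 0.0004
finger_force: 1.6
```

Call:
{"method": "arm_command", "body": {
  "increments": [
    [[1,0,0,1,0,0,0],[1,0,0,1,0,0,0],[1,0,0,0,0,0,0]]
  ]
}}

```text
t: 13.1
ee_pos: [0.4609, -0.0859, 0.0936]
ee_rot: [[-0.988, -0.154, -0.001], [-0.154, 0.988, -0.0], [0.001, -0.0, -1.0]]
ft_force: [-0.8, -0.7, 4.5]
gripper_width: 0.0005
finger_force: 1.8
```

Call:
{"method": "arm_command", "body": {
  "increments": [
    [[1,0,0,1,0,0,0],[1,0,0,0,0,0,0]]
  ]
}}

```text
t: 13.3
ee_pos: [0.4607, -0.0859, 0.0925]
ee_rot: [[-0.988, -0.154, -0.001], [-0.154, 0.988, -0.0], [0.001, -0.0, -1.0]]
ft_force: [-2.4, -0.6, 4.1]
gripper_width: 0.0006
finger_force: 2.1
```

Call:
{"method": "arm_command", "body": {
  "increments": [
    [[1,0,0,1,0,0,0],[1,0,0,0,0,0,0]]
  ]
}}

```text
t: 13.5
ee_pos: [0.4606, -0.0859, 0.0914]
ee_rot: [[-0.988, -0.153, -0.002], [-0.153, 0.988, -0.0], [0.002, 0.0, -1.0]]
ft_force: [-2.8, 0.0, 3.8]
gripper_width: 0.0007
finger_force: 2.0
```

Call:
{"method": "arm_command", "body": {
  "increments": [
    [[1,0,0,1,0,0,0],[1,0,0,0,0,0,0]]
  ]
}}

```text
t: 13.7
ee_pos: [0.4604, -0.0859, 0.0904]
ee_rot: [[-0.988, -0.154, -0.002], [-0.154, 0.988, -0.0], [0.002, -0.0, -1.0]]
ft_force: [-2.6, -0.1, 4.5]
gripper_width: 0.0005
finger_force: 2.1
```

Call:
{"method": "arm_command", "body": {
  "increments": [
    [[1,0,0,1,0,0,0],[1,0,0,0,0,0,0]]
  ]
}}

```text
t: 13.9
ee_pos: [0.4603, -0.086, 0.0894]
ee_rot: [[-0.988, -0.153, -0.002], [-0.153, 0.988, -0.0], [0.002, 0.0, -1.0]]
ft_force: [-3.0, -0.9, 5.3]
gripper_width: 0.0007
finger_force: 2.1
```

Call:
{"method": "arm_command", "body": {
  "increments": [
    [[1,0,0,1,0,0,0],[1,0,0,0,0,0,0]]
  ]
}}

```text
t: 14.1
ee_pos: [0.4602, -0.086, 0.0884]
ee_rot: [[-0.988, -0.154, -0.002], [-0.154, 0.988, -0.0], [0.002, -0.0, -1.0]]
ft_force: [-3.8, -0.3, 4.1]
gripper_width: 0.0004
finger_force: 2.1
```

Call:
{"method": "arm_command", "body": {
  "increments": [
    [[1,0,0,1,0,0,0],[1,0,0,0,0,0,0]]
  ]
}}

```text
t: 14.3
ee_pos: [0.4603, -0.086, 0.0875]
ee_rot: [[-0.988, -0.153, -0.002], [-0.153, 0.988, -0.001], [0.002, -0.0, -1.0]]
ft_force: [-5.4, -0.7, 5.9]
gripper_width: 0.0004
finger_force: 2.8
```

Call:
{"method": "arm_command", "body": {
  "increments": [
    [[1,1,0,1,0,0,0],[1,0,0,0,0,0,0]]
  ]
}}

```text
t: 14.5
ee_pos: [0.4601, -0.086, 0.0868]
ee_rot: [[-0.988, -0.154, -0.0], [-0.154, 0.988, -0.0], [0.0, -0.0, -1.0]]
ft_force: [-3.6, -0.0, 6.7]
gripper_width: 0.0007
finger_force: 3.1
```

Call:
{"method": "arm_command", "body": {
  "increments": [
    [[1,0.5,0,1,0,0,0],[1,0,0,0,0,0,0]]
  ]
}}

```text
t: 14.7
ee_pos: [0.46, -0.086, 0.086]
ee_rot: [[-0.988, -0.154, 0.0], [-0.154, 0.988, -0.0], [-0.0, -0.0, -1.0]]
ft_force: [-3.2, -0.7, 6.6]
gripper_width: 0.0001
finger_force: 3.5
```

Call:
{"method": "arm_command", "body": {
  "increments": [
    [[1,0.3,0,1,0,0,0],[1,0,0,0,0,0,0]]
  ]
}}

```text
t: 14.9
ee_pos: [0.4599, -0.0861, 0.085]
ee_rot: [[-0.988, -0.154, 0.001], [-0.154, 0.988, -0.0], [-0.001, -0.0, -1.0]]
ft_force: [-3.0, -0.9, 7.7]
gripper_width: 0.0003
finger_force: 3.6
```

Call:
{"method": "arm_command", "body": {
  "increments": [
    [[1,0.3,0,1,0,0,0],[1,0,0,0,0,0,0]]
  ]
}}

```text
t: 15.1
ee_pos: [0.4597, -0.0861, 0.0839]
ee_rot: [[-0.988, -0.154, 0.001], [-0.154, 0.988, -0.0], [-0.001, -0.0, -1.0]]
ft_force: [-2.7, -0.0, 6.0]
gripper_width: 0.0007
finger_force: 3.1
```

Call:
{"method": "arm_command", "body": {
  "increments": [
    [[1,0.3,0,0.5,0,0,0],[1,0,0,0,0,0,0]]
  ]
}}

```text
t: 15.3
ee_pos: [0.4597, -0.0861, 0.0835]
ee_rot: [[-0.988, -0.154, 0.002], [-0.154, 0.988, 0.0], [-0.002, -0.0, -1.0]]
ft_force: [-3.0, -0.8, 5.4]
gripper_width: 0.0005
finger_force: 2.9
```

Call:
{"method": "arm_command", "body": {
  "increments": [
    [[1,0.2,0,0.7,0,0,0],[1,0,0,0,0,0,0]]
  ]
}}

```text
t: 15.5
ee_pos: [0.4596, -0.0861, 0.0827]
ee_rot: [[-0.988, -0.154, 0.002], [-0.154, 0.988, 0.0], [-0.002, -0.0, -1.0]]
ft_force: [-2.1, -0.6, 5.8]
gripper_width: 0.0005
finger_force: 2.6
```

Call:
{"method": "arm_command", "body": {
  "increments": [
    [[1,0.2,0,0.7,0,0,0],[1,0,0,0,0,0,0]]
  ]
}}

```text
t: 15.7
ee_pos: [0.4594, -0.0861, 0.0819]
ee_rot: [[-0.988, -0.154, 0.002], [-0.154, 0.988, 0.0], [-0.002, -0.0, -1.0]]
ft_force: [-1.5, -0.6, 4.5]
gripper_width: 0.0005
finger_force: 2.2
```

Call:
{"method": "arm_command", "body": {
  "increments": [
    [[1,0.2,0,0.7,0,0,0],[1,0,0,0,0,0,0]]
  ]
}}

```text
t: 15.9
ee_pos: [0.4594, -0.0861, 0.0811]
ee_rot: [[-0.988, -0.154, 0.002], [-0.154, 0.988, 0.0], [-0.002, 0.0, -1.0]]
ft_force: [0.7, -0.4, 3.3]
gripper_width: 0.0006
finger_force: 1.7
```

Call:
{"method": "arm_command", "body": {
  "increments": [
    [[1,0,0,0.7,0,0,0],[1,0,0,0,0,0,0]]
  ]
}}

```text
t: 16.1
ee_pos: [0.4593, -0.0861, 0.0805]
ee_rot: [[-0.988, -0.154, 0.002], [-0.154, 0.988, 0.0], [-0.002, 0.0, -1.0]]
ft_force: [0.5, -0.4, 3.4]
gripper_width: 0.0002
finger_force: 1.7
```

Call:
{"method": "arm_command", "body": {
  "increments": [
    [[1,0,0,0.7,0,0,0],[1,0,0,0,0,0,0]]
  ]
}}

```text
t: 16.3
ee_pos: [0.4592, -0.0861, 0.0799]
ee_rot: [[-0.988, -0.154, 0.002], [-0.154, 0.988, 0.0], [-0.002, -0.0, -1.0]]
ft_force: [0.3, 0.1, 4.4]
gripper_width: 0.0005
finger_force: 2.2
```

Call:
{"method": "arm_command", "body": {
  "increments": [
    [[1,0,0,0.7,0,0,0],[1,0,0,0,0,0,0]]
  ]
}}

```text
t: 16.5
ee_pos: [0.4592, -0.0861, 0.0792]
ee_rot: [[-0.988, -0.154, 0.002], [-0.154, 0.988, 0.0], [-0.002, -0.0, -1.0]]
ft_force: [0.2, -0.1, 5.2]
gripper_width: 0.0004
finger_force: 2.5
```

Call:
{"method": "arm_command", "body": {
  "increments": [
    [[1,0,0,0.7,0,0,0],[1,0,0,0,0,0,0]]
  ]
}}

```text
t: 16.7
ee_pos: [0.4591, -0.0862, 0.0787]
ee_rot: [[-0.988, -0.154, 0.002], [-0.154, 0.988, -0.0], [-0.002, -0.0, -1.0]]
ft_force: [-0.0, -0.6, 7.0]
gripper_width: 0.0007
finger_force: 3.4
```

Call:
{"method": "arm_command", "body": {
  "increments": [
    [[1,0,0,0.7,0,0,0],[1,0,0,0,0,0,0]]
  ]
}}

```text
t: 16.9
ee_pos: [0.4591, -0.0862, 0.0785]
ee_rot: [[-0.988, -0.154, 0.002], [-0.154, 0.988, -0.001], [-0.002, -0.001, -1.0]]
ft_force: [-1.0, -1.1, 11.1]
gripper_width: 0.0001
finger_force: 5.5
```

Call:
{"method": "arm_command", "body": {
  "increments": [
    [[1,0,0,0.7,0,0,0],[1,0,0,0,0,0,0]]
  ]
}}

```text
t: 17.1
ee_pos: [0.4591, -0.0862, 0.0782]
ee_rot: [[-0.988, -0.154, 0.002], [-0.154, 0.988, -0.001], [-0.002, -0.001, -1.0]]
ft_force: [-1.6, -0.6, 15.7]
gripper_width: 0.0005
finger_force: 7.6
```

The force climbs steeply, so the lid is on the stops and the bolt snapped earlier. I ease off and check that the lid stays down.

Call:
{"method": "arm_command", "body": {
  "increments": [
    [[1,0,0,-2,0,0,0],[1,0,0,-2,0,0,0],[1,0,0,0,0,0,0]]
  ]
}}

```text
t: 17.4
ee_pos: [0.4582, -0.0862, 0.0807]
ee_rot: [[-0.988, -0.154, -0.0], [-0.154, 0.988, 0.0], [0.0, 0.0, -1.0]]
ft_force: [1.1, -1.0, 2.5]
gripper_width: 0.0008
finger_force: 1.5
```

Call:
{"method": "arm_command", "body": {
  "increments": [
    [[1,0,0,-10,0,0,0],[1,0,0,-40,0,0,0],[1,0,0,-45,0,0,0],[1,-45,0,-20,0,0,0],[1,-45,0,0,0,0,0]]
  ]
}}

```text
t: 17.9
ee_pos: [0.5494, -0.0731, 0.2002]
ee_rot: [[-0.988, -0.152, 0.006], [-0.152, 0.988, -0.002], [-0.006, -0.003, -1.0]]
ft_force: [0.2, -0.4, 0.4]
gripper_width: 0.0005
finger_force: 0.0
```

Call:
{"method": "arm_command", "body": {
  "increments": [
    [[1,0,0,0,0,0,0],[1,0,0,0,0,0,0],[1,0,0,0,0,0,0],[1,0,0,0,0,0,0],[1,0,0,0,0,0,0]]
  ]
}}

```text
t: 18.4
ee_pos: [0.5463, -0.0728, 0.1958]
ee_rot: [[-0.988, -0.153, -0.001], [-0.153, 0.988, -0.0], [0.001, -0.0, -1.0]]
ft_force: [-0.0, -0.5, -0.4]
gripper_width: 0.0004
finger_force: 0.0
```

Run:
```python
from h import *
D={}
for n in('scene','side','wrist'):
    D[n]=cam(n);np.savez('pics/'+n+'6.npz',i=D[n][0],K=D[n][1],P=D[n][2],R=D[n][3])
a=D['scene'][0][150:290,240:380];s=D['side'][0][150:290,220:360]
save('c6',np.hstack([cv2.resize(x,(400,400),interpolation=cv2.INTER_CUBIC) for x in(a,s)]))
```

```text
(no output)
```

View pics/c6.png

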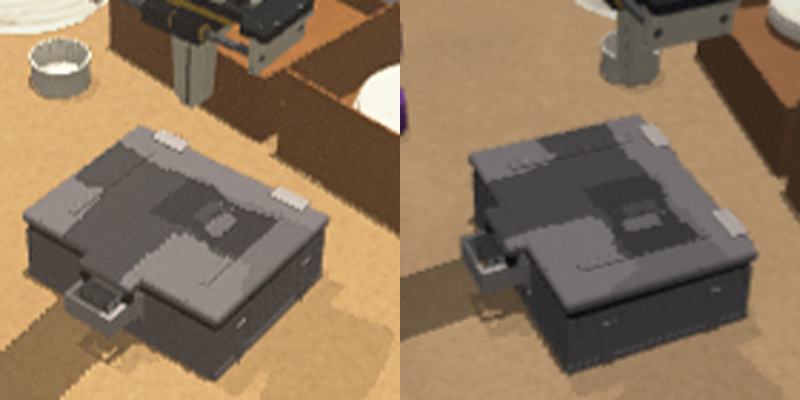

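The picture shows the lid lying level on the case, with its front tab over the latch at (100,300). I probe lightly at the same spot to check that it is really held below the gasket height (an unlatched lid would stand at about 88 mm).

Call:
{"method": "arm_command", "body": {
  "increments": [
    [[1,45,0,0,0,0,0],[1,45,0,20,0,0,0],[1,0,0,45,0,0,0],[1,0,0,35,0,0,0],[1,0,0,0,0,0,0]]
  ]
}}

```text
t: 19.05
ee_pos: [0.4551, -0.0864, 0.093]
ee_rot: [[-0.988, -0.154, -0.008], [-0.154, 0.988, 0.001], [0.008, 0.002, -1.0]]
ft_force: [-1.0, -0.0, 0.0]
gripper_width: 0.0003
finger_force: 0.0
```

Call:
{"method": "arm_command", "body": {
  "increments": [
    [[1,0,0,4,0,0,0],[1,0,0,3,0,0,0],[1,0,0,0,0,0,0]]
  ]
}}

```text
t: 19.35
ee_pos: [0.4595, -0.0862, 0.0899]
ee_rot: [[-0.988, -0.154, 0.002], [-0.154, 0.988, -0.0], [-0.002, -0.001, -1.0]]
ft_force: [0.4, -0.5, -0.3]
gripper_width: 0.0006
finger_force: 0.0
```

Call:
{"method": "arm_command", "body": {
  "increments": [
    [[1,0,0,2,0,0,0],[1,0,0,0,0,0,0]]
  ]
}}

```text
t: 19.55
ee_pos: [0.4587, -0.0863, 0.0873]
ee_rot: [[-0.988, -0.154, 0.001], [-0.154, 0.988, -0.0], [-0.001, -0.0, -1.0]]
ft_force: [-0.0, 0.2, -0.3]
gripper_width: 0.0008
finger_force: 0.0
```

Call:
{"method": "arm_command", "body": {
  "increments": [
    [[1,0,0,2,0,0,0],[1,0,0,0,0,0,0]]
  ]
}}

```text
t: 19.75
ee_pos: [0.4583, -0.0863, 0.0848]
ee_rot: [[-0.988, -0.154, -0.0], [-0.154, 0.988, -0.0], [0.0, 0.0, -1.0]]
ft_force: [0.4, 0.2, 0.2]
gripper_width: 0.0006
finger_force: 0.0
```

No contact down to 84.8 mm, and the steep rise on the stops came after the bolt's sideways push had gone, so the latch is caught. I retreat and hand in.

Call:
{"method": "arm_command", "body": {
  "increments": [
    [[1,0,0,-20,0,0,0],[1,0,0,-40,0,0,0],[1,0,0,-40,0,0,0],[1,0,0,0,0,0,0],[1,0,0,0,0,0,0]]
  ]
}}

```text
t: 20.25
ee_pos: [0.4586, -0.0865, 0.1854]
ee_rot: [[-0.988, -0.153, 0.002], [-0.153, 0.988, -0.001], [-0.001, -0.001, -1.0]]
ft_force: [0.3, 0.1, -0.6]
gripper_width: 0.0007
finger_force: 0.0
```

```bash
python3 -c "
from station import bot
print(bot.finish_job())"
```

```text
the job is handed in; nothing more can be done
None
```

I put the brown roll flat in the case, shut the lid and handed the job in at about 20 s; no verdict came back. Force readings and a light probe indicate the latch caught, the highest push I read was about 16 N, and I never touched the mug, ramekin or stapler.

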